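# Clamp a block under the cam-action swing clamp

## Robot

A 6-joint arm with a two-finger parallel gripper is mounted at the origin on a cart in front of the work surface, level with it; the furniture and walls round the work are solid. World frame = base frame: x ahead of the robot, y to its left, z up, the work surface at z = 0. Lengths are in mm, angles in degrees, forces in N, time in s.
With the tool pointing down it reaches from about 350 to 950 mm from the base axis. Payload 17.4 kg.
Tool frame: the origin (TCP) lies at the very end of the fingers, on their centre line; the grasp point (between the pads) lies 19 mm behind it; z points along the fingers, y is the line along which they close (so a half turn about z gives the same grasp; the last joint's range is limited). The gripper opens to 93 mm and grips with 3 to 60 N. Pads are 15 mm wide; open, the fingers measure 128 mm over their backs; the gripper's body (75 mm by 188 mm) begins 65 mm behind the grasp point.
Start: joints at [69.97, 6.646, 82.598, -0, 90.757, -2.166], TCP at [207.079, 642.457, 218.646] pointing down, gripper open.
Joint ranges: [-162.19, 162.19], [-47.58, 125.68], [4.15, 143.07], [-65.23, 245.23], [0.69, 171.88], [-170.13, 170.13]. Speed limits (degrees/s): [108.29, 108.29, 127.2, 180, 180, 180].

## Interface

Orientations are given as [roll, pitch, yaw] about the fixed x, y, z axes, in that order (R = Rz(yaw) Ry(pitch) Rx(roll)).
In Python, from rig import env, snapshot, camera_params, job_done gives the robot as it stands.
- The arm moves only by the tool servo_tool, never from a script. Its argument "steps" is a list of rows, each a list of 2 entries, a list of its own where there are three numbers: the shift along the tool's x, y, z as a fraction of full scale, then the turn, a rotation vector about the tool's x, y, z as a fraction of full scale. A call has exactly 10 rows; each row is the pose to reach, as a shift and turn from the pose commanded when the call began, along the tool's axes at that moment; what a row does not reach only later rows make up. Full scale, the value 1, is 100 mm for a shift and 120 degrees for a turn. A row lasts 1/10 s, in which the tool goes at most 50 mm and 8.59 degrees, less where a joint would pass 70% of its speed; a pose out of reach is approached as far as the arm can. A call with a number of a shift or a turn outside -1 to 1 is refused whole. A call with a gripper value outside its range is refused whole. "hand" is the closure, from -1 (fully open) to 1 (shut), so that 0 is half open, set as the call begins (left out, the last holds). The fingers move at their own pace and stop on an object; the grip force is fixed at half the most. Time passes only in rows, so rows that repeat a pose let the fingers close, or fill a call up. It gives the time, the measured TCP pose, the force, the opening and the grip force at its end, in the units of the state.
- env.get_state(): the state, without advancing time (a new reading comes with each control period).
- snapshot(name): name is "scene" or "top"; returns the picture (420x560x3 uint8, red, green, blue); there is no depth.
- camera_params(name): a dict with "intrinsics" (3x3 intrinsics, pixels), "eye" and "orientation" of the camera in the world. Camera axes: x right, y up, looking along -z (the intrinsics and any distortion apply to the point x, -y, -z); pixel columns grow to the right and rows downward; lengths in mm; the calibration is good to about 2 mm. A picture is of the moment at which its call begins. camera_params takes no time and is no camera call.
- job_done(): hands the job in; it is judged then, once.
The state is a dict: "time": time; "joint_pos": joint angles; "joint_velocities": joint speeds; "effort": joint torques, N m; "tcp_pos": TCP position; "ee_rot": TCP orientation; "ft_force": force on the tool from outside, world axes, zero at the start; "ft_torque": the same for the moment, N m; "finger_gap": finger opening in mm; "grip_force": force on a finger pad.
Only numpy, scipy, OpenCV 4.12 (cv2) and the standard library are available. Lean on these libraries where they do the work, as an engineer would, in place of code of your own. Each camera call takes 0.05 s, during which the arm holds its last target. There are 200 camera calls.

## Task

Lay the loose dark hardwood block flat on the holding board, hard against both steel strips (a long side along the long strip, an end against the short one), and let go of it. Then swing the clamp's handle anticlockwise so that it climbs over its cam and drops into the low notch, with the foot bearing down on the block. The notch is not always at the same angle: feel for it, never press on the board or the handle with more than 20 N, and leave the other things on the bench where they are.

Things in the scene. Friction and masses are not known exactly. Their poses are not given: they have to be found in the camera images.
- block: the work: a loose dark hardwood block, 45 x 75 x 24 mm high, 0.07 kg, lying flat on the bench. Origin at the centre of its underside, x across its 45 mm width, y along its 75 mm length, z up. Its long sides are alike, and so are its ends
- holding_board: plywood board screwed to the bench, with a swing clamp on a steel column. Origin on the column's vertical axis at bench level, z up. The board reaches from x -75 to 75 and y -160 to 50 mm; its top is at z 12 mm. The column is 90 mm high and at most 29 mm in radius; its foot flange (radius 49 mm) and cam ring (46 mm) reach up to z 40 mm
- block_home (a point): point on the board's top where the centre of the block's underside is when it is home: at x 0, y -100, z 12 mm of the board. The block's 75 mm length then lies along the board's x. Axes as the board's
- long_strip (a point): middle of the top edge of the long steel strip's flat face, which looks to the board's +y: at board x 0, y -122.5, z 20 mm. The strip is 100 mm long (board x -50 to 50), 12 mm wide and stands 8 mm above the board's top. The block's long side goes against this face
- short_strip (a point): middle of the top edge of the short steel strip's flat face, which looks to the board's -x: at board x 37.5, y -99.5, z 20 mm. The strip is 46 mm long (board y -122.5 to -76.5), 12 mm wide and stands 8 mm above the board's top. The block's end goes against this face
- clamp_swing (a joint): angle of the clamp about the column, rad, growing anticlockwise from above; to clamp, it grows. At 0 the handle lever points along the board's +x, the clamping arm, opposite, along -x. Parked between 0 and 0.25. The cam ring is set differently each time: the ramp begins at 0.28 to 0.82, the notch lies 1.02 later, at 1.30 to 1.84, with a solid stop directly behind it
- clamp_lift (a joint): height of the clamp along the column, m: about 0.008 parked on the cam's level part, 0.015 on the crest, 0.001 in the notch with the foot on the block, 0 or a little less there without it. A spring presses it down with 15 to 23 N; pushing the handle sideways with about 2 to 7 N makes it climb the ramp; it rises and falls by itself. Past the crest it snaps forward about 0.1 rad and down
- handle_grip (a point): centre of the upright black handle, 100 mm from the column's axis: a round post 22 mm in diameter and 40 mm high (this point is 20 mm above its foot), standing on the end of the lever, which is 14 mm wide and 9 mm thick. At clamp_lift 0 this point is 71 mm above the bench; it goes up and down with the clamp. The post does not spin
- clamp_foot: the round rubber foot (radius 9 mm) under the clamping arm (18 mm wide), 100 mm from the column's axis, opposite the handle. Origin at the centre of its underside, 33 mm above the bench when clamp_lift is 0
- oak_block: bystander: a loose oak block, 62 x 62 x 40 mm high, origin at the centre of its underside
- try_square: bystander: a loose try square lying flat, 115 x 177 x 17 mm, origin at the centre of its underside
- tape_roll: bystander: a loose roll of tape lying flat, 77 mm in diameter and 18 mm high, origin at the centre of its underside
Things that resemble listed ones, but are neither listed nor needed, are in the scene too. Leave any pink look-alike of the block alone.

How it is judged (in metres and radians):
On the way, in this order (a step that is already met when the one before it is completed fails the run):
1. the block lies flat on the board, within 2 mm of both strips and square to them, out of the fingers (x of block in the frame of holding_board between -0.002 and 0.003 m and y of block in the frame of holding_board between -0.103 and -0.098 m and z of block in the frame of holding_board below 0.0145 m and angle between the y axis of block and the x axis of holding_board, either way round below 0.05 rad and contact force between the fingers and block below 0.1 N), for 0.2 s.
2. the clamp has dropped into the notch (lower than 5 mm) and its foot bears on the block (value of joint clamp_lift below 0.005 m and contact force between clamp_foot and block above 5 N), for 0.2 s.
At the end, for the whole second after the job is handed in: The clamp is down in its notch (clamp_lift under 5 mm), its foot presses on the block with more than 5 N, and the block lies flat on the board within 2 mm of both strips and within 0.05 rad of square to them, at rest (all of step 2 and x of block in the frame of holding_board between -0.002 and 0.003 m and y of block in the frame of holding_board between -0.103 and -0.098 m and z of block in the frame of holding_board below 0.0145 m and angle between the y axis of block and the x axis of holding_board, either way round below 0.05 rad and angle between block's own z axis and vertical below 0.05 rad and linear speed of block below 0.01 m/s); the robot touches nothing.
It fails at once if the robot presses on the board, its strips or the clamp with more than 20 N (contact force between any of the fingers, the arm and holding_board above 20 N).
It fails at once if the block is pressed on the board or its strips with more than 60 N (contact force between block and holding_board above 60 N).
It fails at once if a bystander is moved by more than 20 mm (distance of any of oak_block, try_square, tape_roll from where it was at the start of the episode above 0.02 m).
It also fails if it takes over 72 s, if anything falls off the work surface, if the arm or the gripper's body presses on something with over 40 N, if the wrist force passes 120 N, or if a joint passes its speed limit or range.

## Working session

There is one attempt and no reset: what is moved stays moved. The work goes in short steps, Python scripts to look and compute and a tool call to move; the robot and the scene stay as the last step left them, time stands still between calls to the robot, and variables do not carry over. Pictures are saved under pics/ and viewed, at most 10 in all, crops included, and the job is handed in when it is done.

Besides the shell and the picture viewer there is one more tool, called after "Request:" as name(argument=value, ...), one argument or row to a line, values as JSON. servo_tool: Moves the arm, as the interface text tells. Its arguments: {"type":"object","properties":{"steps":{"type":"array"},"hand":{"type":"number"}},"required":["steps"]}

```bash
mkdir -p pics; ls; python3 - <<'E'
from rig import env,snapshot,camera_params
import cv2,json
print(env.get_state())
for n in("scene","top"):
    print(n,camera_params(n)); cv2.imwrite(f"pics/{n}0.png",cv2.resize(snapshot(n)[:,:,::-1],(800,600),interpolation=cv2.INTER_CUBIC))
E
```

```text
pics
{'time': 0.0, 'joint_pos': array([ 6.99684677e+01,  6.67443875e+00,  8.26348713e+01,  1.32793975e-03,
        9.07585479e+01, -2.16859410e+00]), 'joint_velocities': array([-0.05822297,  0.14284609, -0.07079423,  0.00816546, -0.01858963,
       -0.02550147]), 'effort': array([ 2.73160025e-03, -7.21259379e+01, -6.22615671e+01,  7.83024123e-02,
        2.34964670e-02, -6.89486842e-05]), 'tcp_pos': array([207.01163562, 642.25225809, 217.910976  ]), 'ee_rot': array([-1.79932241e+02, -3.89464087e-03,  1.62137076e+02]), 'ft_force': array([ 0.12107194, -0.50432216,  0.51818968]), 'ft_torque': array([ 0.00755586,  0.01472165, -0.03877244]), 'grip_force': 0.0, 'finger_gap': 92.8762888968803}
scene {'intrinsics': array([[428.61754973,   0.        , 278.58570553],
       [  0.        , 428.61754973, 216.43936709],
       [  0.        ,   0.        ,   1.        ]]), 'eye': array([ -82.20902137, -843.72953712,  599.71173117]), 'orientation': array([ 64.04299339,  -0.62142456, -35.07313461])}
top {'intrinsics': array([[459.05268726,   0.        , 281.35027347],
       [  0.        , 459.05268726, 208.724515  ],
       [  0.        ,   0.        ,   1.        ]]), 'eye': array([ 352.07023282,   22.35165359, 1140.33288687]), 'orientation': array([ 1.00305035e+01,  5.90836119e-03, -8.94968976e+01])}
```

View pics/scene0.png

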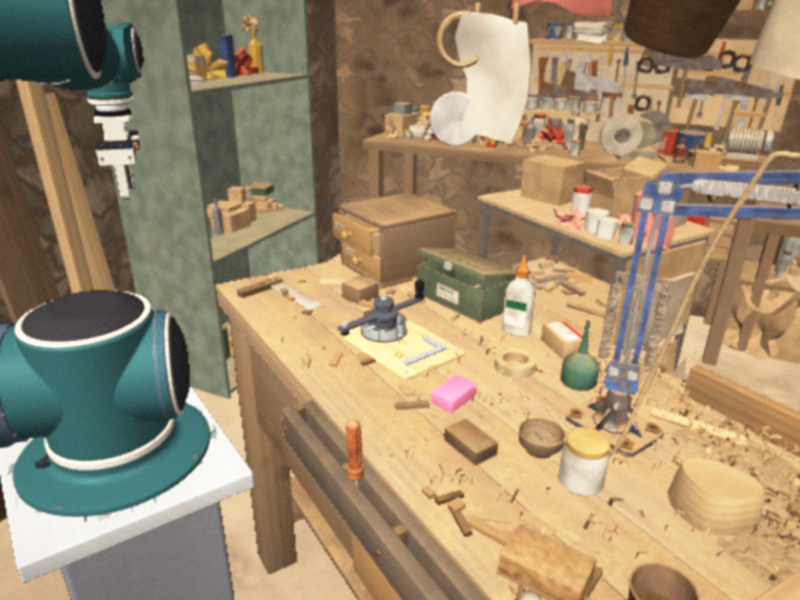

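View pics/top0.png

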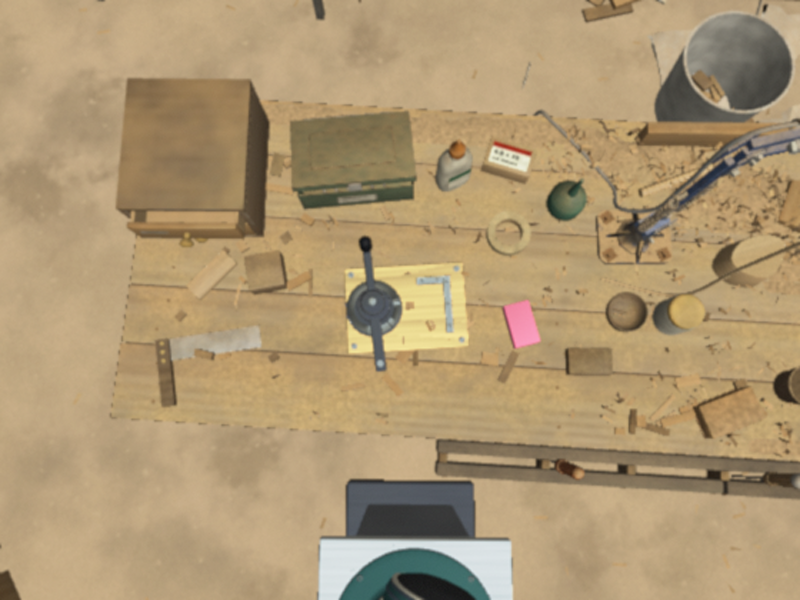

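The top view shows the board at about (345–467, 265–352), the dark block at (590, 361), the pink look-alike at (522, 324) and the handle at (366, 243), which points along world +x. I'll enlarge both views next.

```bash
cat > h.py <<'E'
import numpy as np,cv2
from scipy.spatial.transform import Rotation as Ro
from rig import env,snapshot,camera_params
def ray(n,u,v):
    c=camera_params(n);d=np.linalg.inv(c["intrinsics"])@[u,v,1]
    return c["eye"],Ro.from_euler("xyz",c["orientation"],degrees=True).apply([d[0],-d[1],-d[2]])
def at(n,u,v,z):
    e,d=ray(n,u,v);return (e+d*(z-e[2])/d[2])[:2]
def proj(n,p):
    c=camera_params(n);q=Ro.from_euler("xyz",c["orientation"],degrees=True).inv().apply(np.array(p)-c["eye"])
    k=c["intrinsics"]@[q[0],-q[1],-q[2]];return k[:2]/k[2]
def crop(n,f,u0,u1,v0,v1,s):
    im=snapshot(n)[v0:v1,u0:u1,::-1]
    cv2.imwrite(f"pics/{f}.png",cv2.resize(im,None,fx=s,fy=s,interpolation=cv2.INTER_CUBIC))
E
python3 - <<'E'
from h import *
crop("top","t1",235,435,160,270,4)
crop("scene","s1",230,360,195,330,4.4)
E
```

```text
(no output)
```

View pics/t1.png

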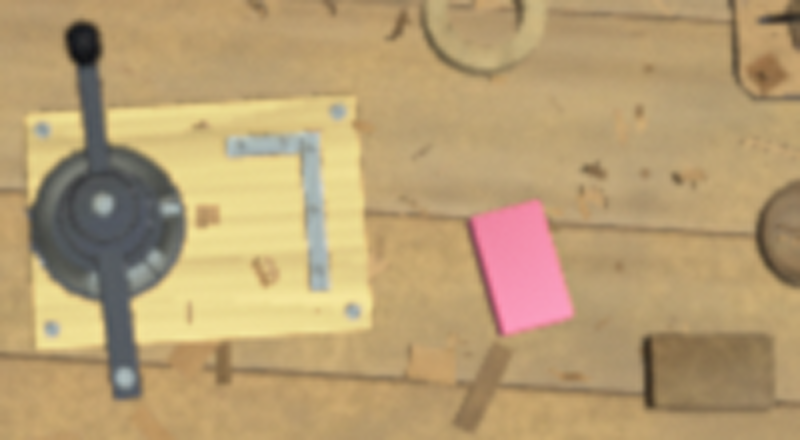

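View pics/s1.png

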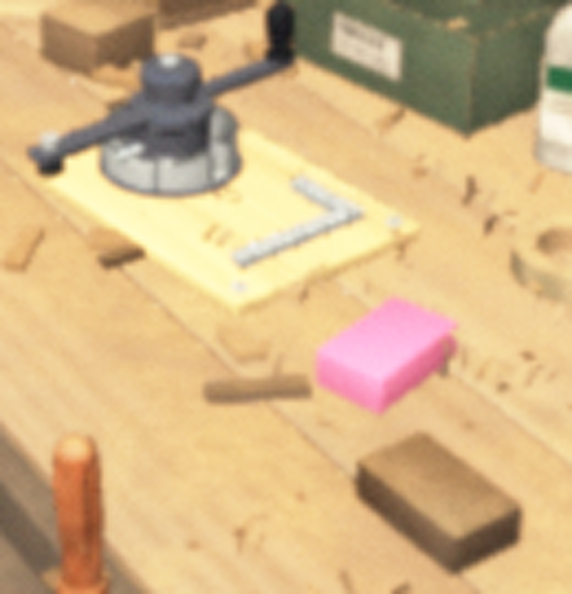

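In the top crop the board corners are (26,114), (355,97), (371,327) and (37,349). The block's top-face corners are about (652,335), (773,333), (772,408) and (650,409). The scene crop shows the block's top corners at (358,478), (422,433), (520,508) and (455,547).

```bash
cat > m.py <<'E'
from h import *
T=lambda c,r,z:at("top",235+(c+.5)/4-.5,160+(r+.5)/4-.5,z)
S=lambda c,r,z:at("scene",230+(c+.5)/4.4-.5,195+(r+.5)/4.4-.5,z)
def fit(L,W):
    L=np.array(L);W=np.array(W);l=L-L.mean(0);w=W-W.mean(0)
    a=np.arctan2((l[:,0]*w[:,1]-l[:,1]*w[:,0]).sum(),(l*w).sum())
    R=np.array([[np.cos(a),-np.sin(a)],[np.sin(a),np.cos(a)]])
    t=W.mean(0)-R@L.mean(0);print(np.degrees(a),t,"res",np.round(W-(L@R.T+t),1).tolist());return R,t
E
python3 - <<'E'
from m import *
print("board")
R,t=fit([(75,50),(75,-160),(-75,-160),(-75,50)],[T(26,114,12),T(355,97,12),T(371,327,12),T(37,349,12)])
print("scene R,B corners",R.T@(S(420,228,12)-t),R.T@(S(237,305,12)-t))
print("strips face",[np.round(R.T@(T(*p,20)-t),1) for p in[(304,156),(312,290),(228,157),(303,153)]])
print("handle top",R.T@(T(83,40,95)-t),"col top",R.T@(T(102,204,98)-t),"foot end",R.T@(T(125,378,60)-t))
print("home",R@[0,-100]+t,"col",t)
l=[(22.5,37.5),(22.5,-37.5),(-22.5,-37.5),(-22.5,37.5)]
fit(l,[T(652,335,24),T(773,333,24),T(772,408,24),T(650,409,24)])
fit(l,[S(422,433,24),S(520,508,24),S(455,547,24),S(358,478,24)])
fit([(75,-160),(-75,-160)],[S(420,228,12),S(237,305,12)])
E
```

```text
board
3.847202585946525 [532.80176461  72.47156371] res [[-0.9, -1.5], [-2.2, 1.0], [2.2, 2.3], [0.9, -1.8]]
scene R,B corners [  71.25968382 -161.87438262] [ -75.74450957 -160.64664885]
strips face [array([  35.4, -123.5]), array([ -48.6, -122.6]), array([ 37.5, -76.3]), array([  37.3, -123. ])]
handle top [97.5245753   6.88657248] col top [-1.21683562  0.55535246] foot end [-98.90964294  -6.31170731]
home [539.51135532 -27.30308935] col [532.80176461  72.47156371]
-0.056529502181138454 [ 444.58159193 -295.40173443] res [[-0.9, -2.0], [1.1, -0.7], [0.6, 1.9], [-0.8, 0.8]]
3.7605413146763293 [ 439.92048094 -300.27644501] res [[4.2, 1.2], [-1.2, 3.2], [-1.6, 2.1], [-1.4, -6.4]]
3.3686969977507846 [531.98256777  71.14751976] res [[-1.5, -0.1], [1.5, 0.1]]
```

```bash
cat > plan.py <<'E'
import numpy as np
def plan(start,wps):
    p=np.array(start,float)
    for w in wps:
        w=np.array(w,float);d=w-p;a=np.radians(p[3])
        dy=(d[3]+180)%360-180
        print(w,"shift",np.round([(d[0]*np.cos(a)+d[1]*np.sin(a))/100,(d[0]*np.sin(a)-d[1]*np.cos(a))/100,-d[2]/100],3),"turnz",round(-dy/120,3)); p=w
E
python3 - <<'E'
from plan import plan
plan((207.1,642.5,218.6,162.1),[(267,518,218.6,162.1),(327,395,218.6,162.1),(385,272,218.6,162.1),(420,160,218.6,140),(430,45,218.6,135),(440,-95,200,135),(444,-200,150,110),(444,-296,100,90)])
E
```

```text
[267.  518.  218.6 162.1] shift [-0.953 -1.001 -0.   ] turnz -0.0
[327.  395.  218.6 162.1] shift [-0.949 -0.986 -0.   ] turnz -0.0
[385.  272.  218.6 162.1] shift [-0.93  -0.992 -0.   ] turnz -0.0
[420.  160.  218.6 140. ] shift [-0.677 -0.958 -0.   ] turnz 0.184
[430.   45.  218.6 135. ] shift [-0.816 -0.817 -0.   ] turnz 0.042
[440. -95. 200. 135.] shift [-1.061 -0.919  0.186] turnz -0.0
[ 444. -200.  150.  110.] shift [-0.771 -0.714  0.5  ] turnz 0.208
[ 444. -296.  100.   90.] shift [-0.902 -0.328  0.5  ] turnz 0.167
```

Request:
servo_tool(
  steps=[
    [[-0.1,-0.1,0],[0,0,0]],
    [[-0.2,-0.2,0],[0,0,0]],
    [[-0.3,-0.3,0],[0,0,0]],
    [[-0.4,-0.4,0],[0,0,0]],
    [[-0.5,-0.5,0],[0,0,0]],
    [[-0.6,-0.6,0],[0,0,0]],
    [[-0.7,-0.7,0],[0,0,0]],
    [[-0.8,-0.8,0],[0,0,0]],
    [[-0.9,-0.9,0],[0,0,0]],
    [[-0.95,-1,0],[0,0,0]],
  ],
)

```text
time: 1.2
tcp_pos: [267.5, 517.0, 218.6]
ee_rot: [-180.0, 0.0, 162.1]
ft_force: [-0.0, -0.2, -1.0]
finger_gap: 93.3
grip_force: 0.0
```

Request:
servo_tool(
  steps=[
    [[-0.1,-0.1,0],[0,0,0]],
    [[-0.2,-0.2,0],[0,0,0]],
    [[-0.3,-0.3,0],[0,0,0]],
    [[-0.4,-0.4,0],[0,0,0]],
    [[-0.5,-0.5,0],[0,0,0]],
    [[-0.6,-0.6,0],[0,0,0]],
    [[-0.7,-0.7,0],[0,0,0]],
    [[-0.8,-0.8,0],[0,0,0]],
    [[-0.9,-0.9,0],[0,0,0]],
    [[-0.95,-1,0],[0,0,0]],
  ],
)

```text
time: 2.2
tcp_pos: [327.2, 392.7, 218.6]
ee_rot: [-180.0, 0.0, 162.1]
ft_force: [0.4, -0.4, 0.4]
finger_gap: 92.5
grip_force: 0.0
```

Request:
servo_tool(
  steps=[
    [[-0.1,-0.1,0],[0,0,0]],
    [[-0.2,-0.2,0],[0,0,0]],
    [[-0.3,-0.3,0],[0,0,0]],
    [[-0.4,-0.4,0],[0,0,0]],
    [[-0.5,-0.5,0],[0,0,0]],
    [[-0.6,-0.6,0],[0,0,0]],
    [[-0.7,-0.7,0],[0,0,0]],
    [[-0.8,-0.8,0],[0,0,0]],
    [[-0.9,-0.9,0],[0,0,0]],
    [[-0.95,-1,0],[0,0,0]],
  ],
)

```text
time: 3.2
tcp_pos: [386.9, 268.4, 218.5]
ee_rot: [-180.0, -0.0, 162.1]
ft_force: [0.5, 0.4, -0.0]
finger_gap: 93.4
grip_force: 0.0
```

Request:
servo_tool(
  steps=[
    [[-0.07,-0.1,0],[0,0,0.02]],
    [[-0.14,-0.2,0],[0,0,0.04]],
    [[-0.2,-0.3,0],[0,0,0.06]],
    [[-0.27,-0.4,0],[0,0,0.08]],
    [[-0.34,-0.5,0],[0,0,0.1]],
    [[-0.4,-0.6,0],[0,0,0.12]],
    [[-0.47,-0.7,0],[0,0,0.14]],
    [[-0.54,-0.8,0],[0,0,0.16]],
    [[-0.6,-0.9,0],[0,0,0.17]],
    [[-0.66,-0.95,0],[0,0,0.184]],
  ],
)

```text
time: 4.2
tcp_pos: [420.2, 157.8, 218.7]
ee_rot: [180.0, 0.0, 139.9]
ft_force: [0.2, 0.1, 0.4]
finger_gap: 93.3
grip_force: 0.0
```

```bash
python3 - <<'E'
from plan import plan
plan((420.2,157.8,218.6,140),[(432,30,210,135),(440,-100,190,130),(445,-210,140,110),(444,-296,60,90)])
E
```

```text
[432.  30. 210. 135.] shift [-0.912 -0.903  0.086] turnz 0.042
[ 440. -100.  190.  130.] shift [-0.976 -0.863  0.2  ] turnz 0.042
[ 445. -210.  140.  110.] shift [-0.875 -0.669  0.5  ] turnz 0.167
[ 444. -296.   60.   90.] shift [-0.805 -0.304  0.8  ] turnz 0.167
```

Request:
servo_tool(
  steps=[
    [[-0.09,-0.09,0.01],[0,0,0]],
    [[-0.18,-0.18,0.02],[0,0,0.01]],
    [[-0.27,-0.27,0.03],[0,0,0.01]],
    [[-0.36,-0.36,0.03],[0,0,0.02]],
    [[-0.45,-0.45,0.04],[0,0,0.02]],
    [[-0.55,-0.55,0.05],[0,0,0.03]],
    [[-0.64,-0.64,0.06],[0,0,0.03]],
    [[-0.73,-0.72,0.07],[0,0,0.04]],
    [[-0.82,-0.81,0.08],[0,0,0.04]],
    [[-0.912,-0.903,0.086],[0,0,0.042]],
  ],
)

```text
time: 5.2
tcp_pos: [432.0, 30.0, 209.9]
ee_rot: [-180.0, -0.0, 135.0]
ft_force: [0.5, -0.5, -0.2]
finger_gap: 92.7
grip_force: 0.0
```

Request:
servo_tool(
  steps=[
    [[-0.1,-0.09,0.02],[0,0,0]],
    [[-0.2,-0.17,0.04],[0,0,0.01]],
    [[-0.3,-0.26,0.06],[0,0,0.01]],
    [[-0.4,-0.35,0.08],[0,0,0.02]],
    [[-0.5,-0.43,0.1],[0,0,0.02]],
    [[-0.59,-0.52,0.12],[0,0,0.03]],
    [[-0.69,-0.6,0.14],[0,0,0.03]],
    [[-0.78,-0.69,0.16],[0,0,0.04]],
    [[-0.88,-0.78,0.18],[0,0,0.04]],
    [[-0.976,-0.863,0.2],[0,0,0.042]],
  ],
)

```text
time: 6.2
tcp_pos: [440.0, -100.1, 189.9]
ee_rot: [-180.0, 0.0, 130.0]
ft_force: [-0.2, 1.2, 1.1]
finger_gap: 93.1
grip_force: 0.0
```

Request:
servo_tool(
  steps=[
    [[-0.09,-0.07,0.05],[0,0,0.017]],
    [[-0.18,-0.13,0.1],[0,0,0.033]],
    [[-0.26,-0.2,0.15],[0,0,0.05]],
    [[-0.35,-0.27,0.2],[0,0,0.067]],
    [[-0.44,-0.33,0.25],[0,0,0.083]],
    [[-0.52,-0.4,0.3],[0,0,0.1]],
    [[-0.61,-0.47,0.35],[0,0,0.117]],
    [[-0.7,-0.54,0.4],[0,0,0.133]],
    [[-0.79,-0.6,0.45],[0,0,0.15]],
    [[-0.875,-0.669,0.5],[0,0,0.167]],
  ],
)

```text
time: 7.2
tcp_pos: [445.0, -210.0, 139.6]
ee_rot: [180.0, -0.0, 109.8]
ft_force: [-0.2, 0.6, 0.3]
finger_gap: 93.1
grip_force: 0.0
```

Request:
servo_tool(
  steps=[
    [[-0.09,-0.03,0.05],[0,0,0.017]],
    [[-0.18,-0.07,0.1],[0,0,0.033]],
    [[-0.27,-0.1,0.18],[0,0,0.05]],
    [[-0.36,-0.14,0.26],[0,0,0.067]],
    [[-0.45,-0.17,0.35],[0,0,0.083]],
    [[-0.54,-0.2,0.44],[0,0,0.1]],
    [[-0.63,-0.24,0.53],[0,0,0.117]],
    [[-0.7,-0.27,0.62],[0,0,0.133]],
    [[-0.77,-0.29,0.7],[0,0,0.15]],
    [[-0.805,-0.304,0.8],[0,0,0.167]],
  ],
)

```text
time: 8.2
tcp_pos: [443.9, -295.8, 59.5]
ee_rot: [180.0, 0.0, 89.7]
ft_force: [-0.1, -0.1, -0.1]
finger_gap: 93.0
grip_force: 0.0
```

```bash
python3 - <<'E'
from h import *
s=env.get_state();print(s["tcp_pos"],s["ee_rot"],s["joint_pos"])
print("scene px tcp",proj("scene",s["tcp_pos"]))
a=snapshot("scene")[235:375,260:420,::-1];b=snapshot("top")[200:300,350:470,::-1]
b=cv2.resize(b,(400,333));a=cv2.resize(a,(400,350))
c=np.zeros((350,800,3),np.uint8);c[:,:400]=a;c[:333,400:]=b
cv2.imwrite("pics/g.png",c)
E
```

```text
[ 443.87520415 -295.78575508   59.4979829 ] [1.79986223e+02 1.15698836e-02 8.97113709e+01] [-3.64178238e+01 -5.98612646e+00  1.10369682e+02 -1.26126818e-03
  7.55984948e+01 -3.61288825e+01]
scene px tcp [330.20380005 290.79835592]
```

View pics/g.png

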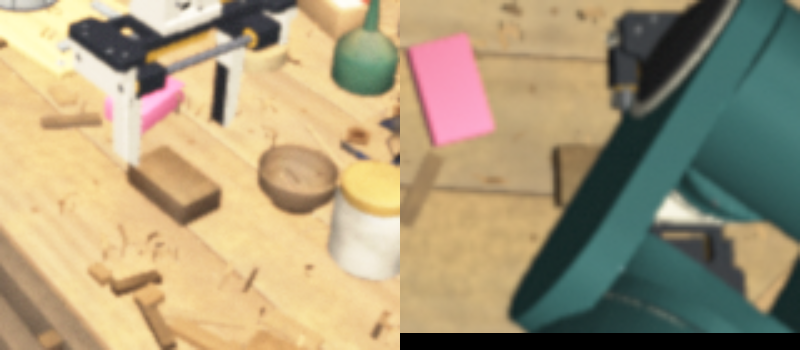

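Request:
servo_tool(
  steps=[
    [[0,0,0.1],[0,0,0]],
    [[0,0,0.2],[0,0,0]],
    [[0,0,0.3],[0,0,0]],
    [[0,0,0.36],[0,0,0]],
    [[0,0,0.42],[0,0,0]],
    [[0,0,0.46],[0,0,0]],
    [[0,0,0.48],[0,0,0]],
    [[0,0,0.48],[0,0,0]],
    [[0,0,0.48],[0,0,0]],
    [[0,0,0.48],[0,0,0]],
  ],
)

```text
time: 9.3
tcp_pos: [443.9, -295.2, 12.4]
ee_rot: [180.0, 0.0, 89.9]
ft_force: [0.3, -0.5, -0.6]
finger_gap: 93.1
grip_force: 0.0
```

Request:
servo_tool(
  steps=[
    [[0,0,0],[0,0,0]],
    [[0,0,0],[0,0,0]],
    [[0,0,0],[0,0,0]],
    [[0,0,0],[0,0,0]],
    [[0,0,0],[0,0,0]],
    [[0,0,0],[0,0,0]],
    [[0,0,0],[0,0,0]],
    [[0,0,0],[0,0,0]],
    [[0,0,0],[0,0,0]],
    [[0,0,0],[0,0,0]],
  ],
  hand=1,
)

```text
time: 10.3
tcp_pos: [443.8, -295.1, 12.1]
ee_rot: [180.0, 0.0, 89.9]
ft_force: [0.6, -0.3, 0.7]
finger_gap: 44.9
grip_force: 30.0
```

```bash
cat >> plan.py <<'E'
BA=3.85;BT=np.array([532.8,72.5])
def bw(x,y):
    a=np.radians(BA);return BT+[x*np.cos(a)-y*np.sin(a),x*np.sin(a)+y*np.cos(a)]
def wb(x,y):
    a=np.radians(BA);d=np.array([x,y])-BT;return np.array([d[0]*np.cos(a)+d[1]*np.sin(a),-d[0]*np.sin(a)+d[1]*np.cos(a)])
E
python3 - <<'E'
from plan import *
b=bw(-4,-96);print(b)
plan((443.9,-295.3,12,90),[(450,-280,90,80),(480,-200,100,48),(520,-110,95,14),(*b,80,3.85),(*b,30,3.85)])
E
```

```text
[535.25491061 -23.55193082]
[ 450. -280.   90.   80.] shift [ 0.153  0.061 -0.78 ] turnz 0.083
[ 480. -200.  100.   48.] shift [ 0.84   0.157 -0.1  ] turnz 0.267
[ 520. -110.   95.   14.] shift [ 0.936 -0.305  0.05 ] turnz 0.283
[535.25491061 -23.55193082  80.           3.85      ] shift [ 0.357 -0.802  0.15 ] turnz 0.085
[535.25491061 -23.55193082  30.           3.85      ] shift [0.  0.  0.5] turnz -0.0
```

Request:
servo_tool(
  steps=[
    [[0,0,-0.08],[0,0,0]],
    [[0,0,-0.16],[0,0,0]],
    [[0,0,-0.25],[0,0,0]],
    [[0.02,0.01,-0.34],[0,0,0.01]],
    [[0.04,0.02,-0.43],[0,0,0.02]],
    [[0.06,0.03,-0.52],[0,0,0.03]],
    [[0.08,0.04,-0.6],[0,0,0.045]],
    [[0.1,0.05,-0.67],[0,0,0.06]],
    [[0.13,0.055,-0.73],[0,0,0.07]],
    [[0.153,0.061,-0.78],[0,0,0.083]],
  ],
)

```text
time: 11.3
tcp_pos: [450.0, -279.5, 90.8]
ee_rot: [180.0, 0.0, 79.9]
ft_force: [0.4, -0.6, -1.1]
finger_gap: 44.6
grip_force: 30.0
```

Request:
servo_tool(
  steps=[
    [[0.08,0.02,-0.01],[0,0,0.027]],
    [[0.17,0.03,-0.02],[0,0,0.053]],
    [[0.25,0.05,-0.03],[0,0,0.08]],
    [[0.34,0.06,-0.04],[0,0,0.107]],
    [[0.42,0.08,-0.05],[0,0,0.133]],
    [[0.5,0.09,-0.06],[0,0,0.16]],
    [[0.59,0.11,-0.07],[0,0,0.187]],
    [[0.67,0.13,-0.08],[0,0,0.213]],
    [[0.76,0.14,-0.09],[0,0,0.24]],
    [[0.84,0.157,-0.1],[0,0,0.267]],
  ],
)

```text
time: 12.3
tcp_pos: [480.1, -199.2, 100.4]
ee_rot: [-180.0, -0.0, 47.7]
ft_force: [0.3, -0.9, -1.0]
finger_gap: 44.7
grip_force: 30.0
```

Request:
servo_tool(
  steps=[
    [[0.09,-0.03,0],[0,0,0.028]],
    [[0.19,-0.06,0.01],[0,0,0.057]],
    [[0.28,-0.09,0.01],[0,0,0.085]],
    [[0.37,-0.12,0.02],[0,0,0.113]],
    [[0.47,-0.15,0.02],[0,0,0.142]],
    [[0.56,-0.18,0.03],[0,0,0.17]],
    [[0.65,-0.21,0.03],[0,0,0.198]],
    [[0.75,-0.24,0.04],[0,0,0.226]],
    [[0.84,-0.27,0.05],[0,0,0.255]],
    [[0.936,-0.305,0.05],[0,0,0.283]],
  ],
)

```text
time: 13.3
tcp_pos: [520.2, -109.3, 95.2]
ee_rot: [-180.0, 0.0, 13.8]
ft_force: [0.3, 0.2, -0.5]
finger_gap: 44.8
grip_force: 30.0
```

Request:
servo_tool(
  steps=[
    [[0.04,-0.08,0.01],[0,0,0.01]],
    [[0.08,-0.17,0.03],[0,0,0.02]],
    [[0.12,-0.26,0.05],[0,0,0.03]],
    [[0.16,-0.35,0.06],[0,0,0.04]],
    [[0.2,-0.44,0.08],[0,0,0.05]],
    [[0.24,-0.53,0.1],[0,0,0.06]],
    [[0.28,-0.62,0.12],[0,0,0.07]],
    [[0.32,-0.7,0.14],[0,0,0.08]],
    [[0.345,-0.77,0.15],[0,0,0.085]],
    [[0.357,-0.802,0.15],[0,0,0.085]],
  ],
)

```text
time: 14.3
tcp_pos: [535.4, -22.8, 80.1]
ee_rot: [-180.0, 0.0, 3.7]
ft_force: [-0.9, 0.3, -1.6]
finger_gap: 44.8
grip_force: 30.0
```

```bash
python3 - <<'E'
from h import *
s=env.get_state();print(s["tcp_pos"],s["ee_rot"],s["joint_pos"],s["ft_force"],s["finger_gap"])
a=snapshot("scene")[150:300,220:360,::-1];b=snapshot("top")[150:280,220:350,::-1]
c=np.hstack([cv2.resize(a,(560,600))[:, :],np.zeros((600,1,3),np.uint8)])
cv2.imwrite("pics/p.png",cv2.resize(a,(560,600),interpolation=cv2.INTER_CUBIC))
E
```

```text
[535.42162001 -22.84175862  80.09598234] [-1.79994747e+02  1.22976765e-02  3.74318890e+00] [-5.17200347e+00 -6.66148256e+00  1.08968224e+02  3.36106925e-03
  7.77062218e+01  8.10840922e+01] [-0.92947838  0.32836976 -1.56798479] 44.75369063305323
```

View pics/p.png

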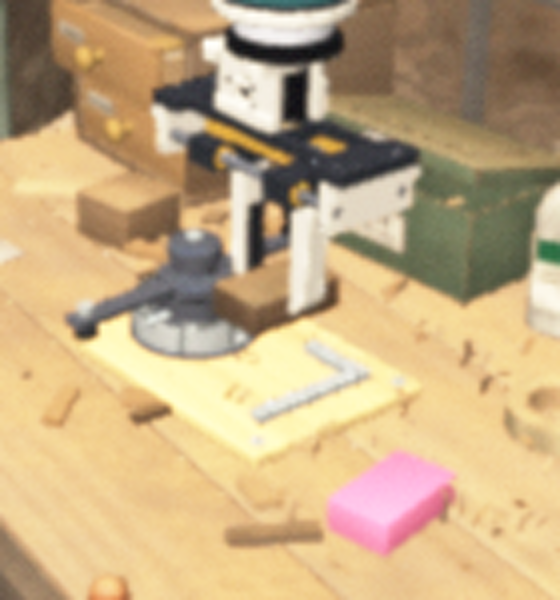

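The block is held level, centred between the fingers and clear of the cam ring. Next I lower it.

Request:
servo_tool(
  steps=[
    [[0,0,0.08],[0,0,0]],
    [[0,0,0.16],[0,0,0]],
    [[0,0,0.24],[0,0,0]],
    [[0,0,0.32],[0,0,0]],
    [[0,0,0.4],[0,0,0]],
    [[0,0,0.46],[0,0,0]],
    [[0,0,0.5],[0,0,0]],
    [[0,0,0.53],[0,0,0]],
    [[0,0,0.55],[0,0,0]],
    [[0,0,0.555],[0,0,0]],
  ],
)

```text
time: 15.4
tcp_pos: [535.5, -23.5, 24.5]
ee_rot: [180.0, -0.0, 3.7]
ft_force: [0.4, 0.1, -1.5]
finger_gap: 44.6
grip_force: 30.0
```

Request:
servo_tool(
  steps=[
    [[0,0,0],[0,0,0]],
    [[0,0.005,0],[0,0,0]],
    [[0,0.01,0],[0,0,0]],
    [[0,0.015,0],[0,0,0]],
    [[0,0.02,0],[0,0,0]],
    [[0,0.025,0],[0,0,0]],
    [[0,0.03,0],[0,0,0]],
    [[0,0.03,0],[0,0,0]],
    [[0,0.03,0],[0,0,0]],
    [[0,0.03,0],[0,0,0]],
  ],
)

```text
time: 16.4
tcp_pos: [535.6, -26.2, 24.6]
ee_rot: [-180.0, 0.0, 3.7]
ft_force: [-1.8, 5.3, -0.4]
finger_gap: 44.5
grip_force: 30.0
```

Request:
servo_tool(
  steps=[
    [[0,0.002,0],[0,0,0]],
    [[0,0.004,0],[0,0,0]],
    [[0,0.006,0],[0,0,0]],
    [[0,0.008,0],[0,0,0]],
    [[0,0.008,0],[0,0,0]],
    [[0,0.008,0],[0,0,0]],
    [[0,0.008,0],[0,0,0]],
    [[0,0.008,0],[0,0,0]],
    [[0,0.008,0],[0,0,0]],
    [[0,0.008,0],[0,0,0]],
  ],
)

```text
time: 17.4
tcp_pos: [535.6, -26.3, 24.6]
ee_rot: [-179.9, 0.0, 3.8]
ft_force: [-2.6, 11.1, 2.8]
finger_gap: 44.6
grip_force: 30.0
```

Request:
servo_tool(
  steps=[
    [[0.005,-0.005,0],[0,0,0]],
    [[0.01,-0.005,0],[0,0,0]],
    [[0.015,-0.005,0],[0,0,0]],
    [[0.02,-0.005,0],[0,0,0]],
    [[0.025,-0.005,0],[0,0,0]],
    [[0.03,-0.005,0],[0,0,0]],
    [[0.03,-0.005,0],[0,0,0]],
    [[0.03,-0.005,0],[0,0,0]],
    [[0.03,-0.005,0],[0,0,0]],
    [[0.03,-0.005,0],[0,0,0]],
  ],
)

```text
time: 18.4
tcp_pos: [538.0, -26.0, 24.2]
ee_rot: [-179.9, 0.1, 3.7]
ft_force: [-5.7, 6.8, 0.3]
finger_gap: 44.3
grip_force: 30.0
```

Request:
servo_tool(
  steps=[
    [[0.003,0,0],[0,0,0]],
    [[0.006,0,0],[0,0,0]],
    [[0.009,0,0],[0,0,0]],
    [[0.012,0,0],[0,0,0]],
    [[0.015,0,0],[0,0,0]],
    [[0.015,0,0],[0,0,0]],
    [[0.015,0,0],[0,0,0]],
    [[0.015,0,0],[0,0,0]],
    [[0.015,0,0],[0,0,0]],
    [[0.015,0,0],[0,0,0]],
  ],
)

```text
time: 19.4
tcp_pos: [539.5, -25.9, 24.2]
ee_rot: [-179.9, 0.1, 3.7]
ft_force: [-6.2, 6.3, 2.0]
finger_gap: 45.1
grip_force: 30.0
```

Request:
servo_tool(
  steps=[
    [[0.004,0,0],[0,0,0]],
    [[0.008,0,0],[0,0,0]],
    [[0.012,0,0],[0,0,0]],
    [[0.016,0,0],[0,0,0]],
    [[0.02,0,0],[0,0,0]],
    [[0.02,0,0],[0,0,0]],
    [[0.02,0,0],[0,0,0]],
    [[0.02,0,0],[0,0,0]],
    [[0.02,0,0],[0,0,0]],
    [[0.02,0,0],[0,0,0]],
  ],
)

```text
time: 20.4
tcp_pos: [541.4, -25.8, 24.1]
ee_rot: [-179.9, 0.1, 3.7]
ft_force: [-5.2, 7.1, 1.1]
finger_gap: 44.5
grip_force: 30.0
```

Request:
servo_tool(
  steps=[
    [[0.004,0,0],[0,0,0]],
    [[0.008,0,0],[0,0,0]],
    [[0.012,0,0],[0,0,0]],
    [[0.016,0,0],[0,0,0]],
    [[0.02,0,0],[0,0,0]],
    [[0.02,0,0],[0,0,0]],
    [[0.02,0,0],[0,0,0]],
    [[0.02,0,0],[0,0,0]],
    [[0.02,0,0],[0,0,0]],
    [[0.02,0,0],[0,0,0]],
  ],
)

```text
time: 21.4
tcp_pos: [541.6, -25.8, 24.1]
ee_rot: [-179.9, 0.4, 3.8]
ft_force: [-24.8, 6.4, 14.6]
finger_gap: 44.7
grip_force: 30.0
```

Request:
servo_tool(
  steps=[
    [[-0.01,0,0],[0,0,0]],
    [[-0.02,0,0],[0,0,0]],
    [[-0.02,-0.003,0],[0,0,0]],
    [[-0.02,-0.006,0],[0,0,0]],
    [[-0.02,-0.006,0],[0,0,0]],
    [[-0.02,-0.006,0],[0,0,0]],
    [[-0.02,-0.006,0],[0,0,0]],
    [[-0.02,-0.006,0],[0,0,0]],
    [[-0.02,-0.006,0],[0,0,0]],
    [[-0.02,-0.006,0],[0,0,0]],
  ],
)

```text
time: 22.4
tcp_pos: [541.5, -25.7, 24.2]
ee_rot: [-180.0, 0.1, 3.7]
ft_force: [-5.8, 2.2, -0.1]
finger_gap: 44.8
grip_force: 30.0
```

Request:
servo_tool(
  steps=[
    [[0,0,0],[0,0,0]],
    [[0,0,0],[0,0,0]],
    [[0,0,0],[0,0,0]],
    [[0,0,0],[0,0,0]],
    [[0,0,0],[0,0,0]],
    [[0,0,-0.02],[0,0,0]],
    [[0,0,-0.06],[0,0,0]],
    [[0,0,-0.12],[0,0,0]],
    [[0,0,-0.2],[0,0,0]],
    [[0,0,-0.3],[0,0,0]],
  ],
  hand=-0.16,
)

```text
time: 23.4
tcp_pos: [542.1, -25.7, 55.3]
ee_rot: [180.0, 0.0, 3.7]
ft_force: [0.2, 0.5, 0.3]
finger_gap: 54.1
grip_force: 0.0
```

```bash
cat >> plan.py <<'E'
def hp(deg,s,z):
    a=np.radians(deg);return (*bw(100*np.cos(a)+s*np.sin(a),100*np.sin(a)-s*np.cos(a)),z,BA+deg)
E
python3 - <<'E'
from plan import *
from h import at
print("toolbox front",at("top",413/1.4286,190/1.4286,100),at("top",413/1.4286,205/1.4286,10))
h=hp(3.8,45,130)
plan((542.1,-25.7,55.5,3.8),[(575,-5,130,5),h,hp(3.8,45,80)])
E
```

```text
toolbox front [718.53150535   7.31831381] [722.06273975   5.85317004]
[575.  -5. 130.   5.] shift [ 0.342 -0.185 -0.745] turnz -0.01
[637.90043497  41.21264522 130.           7.65      ] shift [ 0.667 -0.406 -0.   ] turnz -0.022
[637.90043497  41.21264522  80.           7.65      ] shift [0.  0.  0.5] turnz -0.0
```

Request:
servo_tool(
  steps=[
    [[0,0,-0.1],[0,0,0]],
    [[0,0,-0.2],[0,0,0]],
    [[0,0,-0.3],[0,0,0]],
    [[0.02,-0.01,-0.4],[0,0,0]],
    [[0.06,-0.03,-0.5],[0,0,0]],
    [[0.1,-0.06,-0.6],[0,0,0]],
    [[0.15,-0.09,-0.68],[0,0,0]],
    [[0.21,-0.12,-0.72],[0,0,0]],
    [[0.28,-0.15,-0.745],[0,0,-0.005]],
    [[0.342,-0.185,-0.745],[0,0,-0.01]],
  ],
  hand=1,
)

```text
time: 24.4
tcp_pos: [575.7, -4.7, 129.0]
ee_rot: [180.0, 0.0, 5.0]
ft_force: [0.1, -1.1, 0.2]
finger_gap: 0.3
grip_force: 0.0
```

Request:
servo_tool(
  steps=[
    [[0.07,-0.04,0],[0,0,0]],
    [[0.14,-0.08,0],[0,0,0]],
    [[0.22,-0.13,0],[0,0,0]],
    [[0.3,-0.18,0],[0,0,0]],
    [[0.38,-0.23,0],[0,0,-0.01]],
    [[0.46,-0.28,0],[0,0,-0.01]],
    [[0.54,-0.33,0],[0,0,-0.02]],
    [[0.61,-0.37,0],[0,0,-0.022]],
    [[0.667,-0.406,0],[0,0,-0.022]],
    [[0.667,-0.406,0],[0,0,-0.022]],
  ],
)

```text
time: 25.4
tcp_pos: [638.5, 41.6, 128.9]
ee_rot: [-180.0, 0.0, 7.6]
ft_force: [-0.7, 0.2, -0.3]
finger_gap: 0.2
grip_force: 0.0
```

```bash
python3 - <<'E'
from h import *
from plan import bw
s=env.get_state();print(s["tcp_pos"],s["ee_rot"],s["ft_force"],s["finger_gap"])
crop("scene","b1",230,350,170,280,5)
for p in[(-37.5,-77.5),(37.5,-77.5),(37.5,-122.5),(-37.5,-122.5)]: print((proj("scene",[*bw(*p),36])-[230,170])*5)
E
```

```text
[638.52018348  41.56191376 128.87661401] [-1.79997377e+02  1.06239250e-02  7.58780857e+00] [-0.65946854  0.16933962 -0.2838777 ] 0.18441108908786424
[224.97207796 343.82455819]
[329.29603277 304.23535843]
[383.1828223  334.61963796]
[278.00022103 376.44978377]
```

View pics/b1.png

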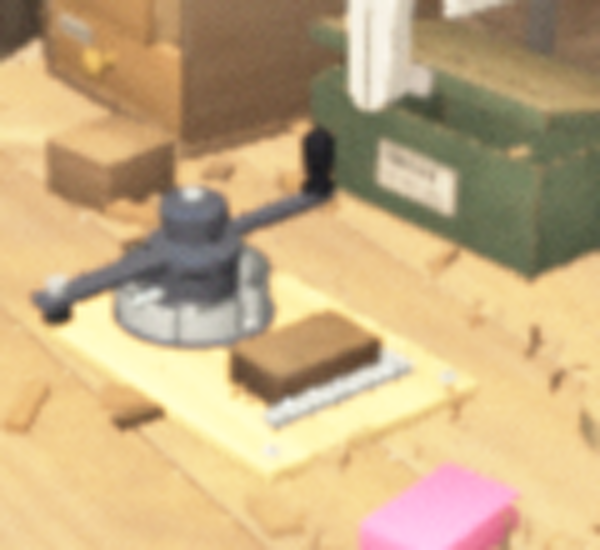

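The block sits flush in the corner of the strips, with top-face corners at (230,350), (325,312), (382,345) and (278,385), close to the predicted home position. Next is the handle.

Request:
servo_tool(
  steps=[
    [[0,0,0.1],[0,0,0]],
    [[0,0,0.2],[0,0,0]],
    [[0,0,0.3],[0,0,0]],
    [[0,0,0.4],[0,0,0]],
    [[0,0,0.48],[0,0,0]],
    [[0,-0.03,0.48],[0,0,0]],
    [[0,-0.06,0.48],[0,0,0]],
    [[0,-0.09,0.48],[0,0,0]],
    [[0,-0.12,0.48],[0,0,0]],
    [[0,-0.13,0.48],[0,0,0]],
  ],
)

```text
time: 26.45
tcp_pos: [636.4, 54.5, 81.5]
ee_rot: [180.0, -0.0, 7.6]
ft_force: [-1.1, 0.1, -0.3]
finger_gap: 0.1
grip_force: 0.0
```

```bash
python3 - <<'E'
from plan import *
a=hp(3.8,32,81)
plan(a,[hp(t,30,81) for t in (10,18,26,34,42,50,58)])
E
```

```text
[637.07400028  67.3103116   81.          13.85      ] shift [ 0.027 -0.13  -0.   ] turnz -0.052
[636.7814779   81.87295326  81.          21.85      ] shift [ 0.032 -0.142 -0.   ] turnz -0.067
[634.46507434  96.25316105  81.          29.85      ] shift [ 0.032 -0.142 -0.   ] turnz -0.067
[630.16987574 110.17104057  81.          37.85      ] shift [ 0.032 -0.142 -0.   ] turnz -0.067
[623.97948327 123.35569614  81.          45.85      ] shift [ 0.032 -0.142 -0.   ] turnz -0.067
[616.01438587 135.55050344  81.          53.85      ] shift [ 0.032 -0.142 -0.   ] turnz -0.067
[606.42961511 146.5181044   81.          61.85      ] shift [ 0.032 -0.142 -0.   ] turnz -0.067
```

Request:
servo_tool(
  steps=[
    [[0.003,-0.013,0],[0,0,-0.005]],
    [[0.005,-0.026,0],[0,0,-0.01]],
    [[0.008,-0.039,0],[0,0,-0.015]],
    [[0.011,-0.052,0],[0,0,-0.021]],
    [[0.014,-0.065,0],[0,0,-0.026]],
    [[0.016,-0.078,0],[0,0,-0.031]],
    [[0.019,-0.091,0],[0,0,-0.036]],
    [[0.022,-0.104,0],[0,0,-0.042]],
    [[0.024,-0.117,0],[0,0,-0.047]],
    [[0.027,-0.13,0],[0,0,-0.052]],
  ],
)

```text
time: 27.45
tcp_pos: [637.3, 67.0, 81.0]
ee_rot: [180.0, 0.0, 13.9]
ft_force: [0.4, -5.1, -0.4]
finger_gap: 0.3
grip_force: 2.4
```

Request:
servo_tool(
  steps=[
    [[0.004,-0.014,0],[0,0,-0.007]],
    [[0.008,-0.028,0],[0,0,-0.013]],
    [[0.012,-0.043,0],[0,0,-0.02]],
    [[0.016,-0.057,0],[0,0,-0.027]],
    [[0.02,-0.071,0],[0,0,-0.034]],
    [[0.023,-0.085,0],[0,0,-0.04]],
    [[0.026,-0.099,0],[0,0,-0.047]],
    [[0.029,-0.114,0],[0,0,-0.054]],
    [[0.031,-0.128,0],[0,0,-0.06]],
    [[0.032,-0.142,0],[0,0,-0.067]],
  ],
)

```text
time: 28.45
tcp_pos: [637.1, 81.9, 81.1]
ee_rot: [180.0, -0.0, 21.9]
ft_force: [2.1, -4.6, -1.6]
finger_gap: 0.5
grip_force: 2.5
```

Request:
servo_tool(
  steps=[
    [[0.004,-0.014,0],[0,0,-0.007]],
    [[0.008,-0.028,0],[0,0,-0.013]],
    [[0.012,-0.043,0],[0,0,-0.02]],
    [[0.016,-0.057,0],[0,0,-0.027]],
    [[0.02,-0.071,0],[0,0,-0.034]],
    [[0.023,-0.085,0],[0,0,-0.04]],
    [[0.026,-0.099,0],[0,0,-0.047]],
    [[0.029,-0.114,0],[0,0,-0.054]],
    [[0.031,-0.128,0],[0,0,-0.06]],
    [[0.032,-0.142,0],[0,0,-0.067]],
  ],
)

```text
time: 29.45
tcp_pos: [634.9, 96.3, 81.2]
ee_rot: [180.0, -0.0, 30.0]
ft_force: [3.5, -5.0, -1.0]
finger_gap: 0.5
grip_force: 2.7
```

Request:
servo_tool(
  steps=[
    [[0.004,-0.014,0],[0,0,-0.007]],
    [[0.008,-0.028,0],[0,0,-0.013]],
    [[0.012,-0.043,0],[0,0,-0.02]],
    [[0.016,-0.057,0],[0,0,-0.027]],
    [[0.02,-0.071,0],[0,0,-0.034]],
    [[0.023,-0.085,0],[0,0,-0.04]],
    [[0.026,-0.099,0],[0,0,-0.047]],
    [[0.029,-0.114,0],[0,0,-0.054]],
    [[0.031,-0.128,0],[0,0,-0.06]],
    [[0.032,-0.142,0],[0,0,-0.067]],
  ],
)

```text
time: 30.45
tcp_pos: [630.7, 110.3, 81.2]
ee_rot: [180.0, -0.0, 38.0]
ft_force: [4.3, -2.4, 0.0]
finger_gap: 0.3
grip_force: 2.5
```

Request:
servo_tool(
  steps=[
    [[0.004,-0.014,0],[0,0,-0.007]],
    [[0.008,-0.028,0],[0,0,-0.013]],
    [[0.012,-0.043,0],[0,0,-0.02]],
    [[0.016,-0.057,0],[0,0,-0.027]],
    [[0.02,-0.071,0],[0,0,-0.034]],
    [[0.023,-0.085,0],[0,0,-0.04]],
    [[0.026,-0.099,0],[0,0,-0.047]],
    [[0.029,-0.114,0],[0,0,-0.054]],
    [[0.031,-0.128,0],[0,0,-0.06]],
    [[0.032,-0.142,0],[0,0,-0.067]],
  ],
)

```text
time: 31.45
tcp_pos: [624.5, 123.6, 81.3]
ee_rot: [180.0, -0.1, 46.1]
ft_force: [5.2, -3.1, -1.2]
finger_gap: 0.4
grip_force: 2.8
```

Request:
servo_tool(
  steps=[
    [[0.004,-0.014,0],[0,0,-0.007]],
    [[0.008,-0.028,0],[0,0,-0.013]],
    [[0.012,-0.043,0],[0,0,-0.02]],
    [[0.016,-0.057,0],[0,0,-0.027]],
    [[0.02,-0.071,0],[0,0,-0.034]],
    [[0.023,-0.085,0],[0,0,-0.04]],
    [[0.026,-0.099,0],[0,0,-0.047]],
    [[0.029,-0.114,0],[0,0,-0.054]],
    [[0.031,-0.128,0],[0,0,-0.06]],
    [[0.032,-0.142,0],[0,0,-0.067]],
  ],
)

```text
time: 32.45
tcp_pos: [616.9, 135.6, 81.6]
ee_rot: [179.9, -0.1, 54.1]
ft_force: [7.9, -4.0, -0.1]
finger_gap: 0.5
grip_force: 4.4
```

Request:
servo_tool(
  steps=[
    [[0.004,-0.014,0],[0,0,-0.007]],
    [[0.008,-0.028,0],[0,0,-0.013]],
    [[0.012,-0.043,0],[0,0,-0.02]],
    [[0.016,-0.057,0],[0,0,-0.027]],
    [[0.02,-0.071,0],[0,0,-0.034]],
    [[0.023,-0.085,0],[0,0,-0.04]],
    [[0.026,-0.099,0],[0,0,-0.047]],
    [[0.029,-0.114,0],[0,0,-0.054]],
    [[0.031,-0.128,0],[0,0,-0.06]],
    [[0.032,-0.142,0],[0,0,-0.067]],
  ],
)

```text
time: 33.45
tcp_pos: [607.5, 146.9, 82.0]
ee_rot: [179.9, -0.1, 62.1]
ft_force: [6.7, -0.4, 3.1]
finger_gap: 0.5
grip_force: 3.2
```

Request:
servo_tool(
  steps=[
    [[0.002,-0.009,0],[0,0,-0.004]],
    [[0.005,-0.018,0],[0,0,-0.008]],
    [[0.007,-0.026,0],[0,0,-0.013]],
    [[0.009,-0.035,0],[0,0,-0.017]],
    [[0.012,-0.044,0],[0,0,-0.021]],
    [[0.014,-0.053,0],[0,0,-0.025]],
    [[0.016,-0.062,0],[0,0,-0.029]],
    [[0.018,-0.07,0],[0,0,-0.034]],
    [[0.02,-0.079,0],[0,0,-0.038]],
    [[0.022,-0.088,0],[0,0,-0.042]],
  ],
)

```text
time: 34.45
tcp_pos: [601.4, 153.0, 82.5]
ee_rot: [179.8, -0.2, 67.2]
ft_force: [10.7, -1.6, 4.5]
finger_gap: 0.4
grip_force: 5.5
```

Request:
servo_tool(
  steps=[
    [[0.002,-0.009,0],[0,0,-0.004]],
    [[0.005,-0.018,0],[0,0,-0.008]],
    [[0.007,-0.026,0],[0,0,-0.013]],
    [[0.009,-0.035,0],[0,0,-0.017]],
    [[0.012,-0.044,0],[0,0,-0.021]],
    [[0.014,-0.053,0],[0,0,-0.025]],
    [[0.016,-0.062,0],[0,0,-0.029]],
    [[0.018,-0.07,0],[0,0,-0.034]],
    [[0.02,-0.079,0],[0,0,-0.038]],
    [[0.022,-0.088,0],[0,0,-0.042]],
  ],
)

```text
time: 35.45
tcp_pos: [594.3, 158.5, 82.7]
ee_rot: [179.8, -0.2, 72.2]
ft_force: [10.8, -0.3, 4.9]
finger_gap: -0.0
grip_force: 5.2
```

Request:
servo_tool(
  steps=[
    [[0.002,-0.009,-0.005],[0,0,-0.004]],
    [[0.005,-0.018,-0.01],[0,0,-0.008]],
    [[0.007,-0.026,-0.01],[0,0,-0.013]],
    [[0.009,-0.035,-0.01],[0,0,-0.017]],
    [[0.012,-0.044,-0.01],[0,0,-0.021]],
    [[0.014,-0.053,-0.01],[0,0,-0.025]],
    [[0.016,-0.062,-0.01],[0,0,-0.029]],
    [[0.018,-0.07,-0.01],[0,0,-0.034]],
    [[0.02,-0.079,-0.01],[0,0,-0.038]],
    [[0.022,-0.088,-0.01],[0,0,-0.042]],
  ],
)

```text
time: 36.45
tcp_pos: [586.3, 163.5, 83.6]
ee_rot: [179.8, -0.2, 77.2]
ft_force: [10.8, 0.6, 5.0]
finger_gap: 0.2
grip_force: 5.0
```

Request:
servo_tool(
  steps=[
    [[0.002,-0.009,0],[0,0,-0.004]],
    [[0.005,-0.018,0],[0,0,-0.008]],
    [[0.007,-0.026,0],[0,0,-0.013]],
    [[0.009,-0.035,0],[0,0,-0.017]],
    [[0.012,-0.044,0],[0,0,-0.021]],
    [[0.014,-0.053,0],[0,0,-0.025]],
    [[0.016,-0.062,0],[0,0,-0.029]],
    [[0.018,-0.07,0],[0,0,-0.034]],
    [[0.02,-0.079,0],[0,0,-0.038]],
    [[0.022,-0.088,0],[0,0,-0.042]],
  ],
)

```text
time: 37.45
tcp_pos: [578.6, 167.8, 84.0]
ee_rot: [179.7, -0.2, 82.3]
ft_force: [11.5, 1.5, 6.3]
finger_gap: 0.4
grip_force: 5.8
```

Request:
servo_tool(
  steps=[
    [[0.002,-0.009,0],[0,0,-0.004]],
    [[0.005,-0.018,0],[0,0,-0.008]],
    [[0.007,-0.026,0],[0,0,-0.013]],
    [[0.009,-0.035,0],[0,0,-0.017]],
    [[0.012,-0.044,0],[0,0,-0.021]],
    [[0.014,-0.053,0],[0,0,-0.025]],
    [[0.016,-0.062,0],[0,0,-0.029]],
    [[0.018,-0.07,0],[0,0,-0.034]],
    [[0.02,-0.079,0],[0,0,-0.038]],
    [[0.022,-0.088,0],[0,0,-0.042]],
  ],
)

```text
time: 38.45
tcp_pos: [569.7, 171.1, 83.7]
ee_rot: [179.8, -0.1, 87.3]
ft_force: [8.6, 1.3, 6.6]
finger_gap: 0.3
grip_force: 4.5
```

Request:
servo_tool(
  steps=[
    [[0.002,-0.009,0],[0,0,-0.004]],
    [[0.005,-0.018,0],[0,0,-0.008]],
    [[0.007,-0.026,0],[0,0,-0.013]],
    [[0.009,-0.035,0],[0,0,-0.017]],
    [[0.012,-0.044,0],[0,0,-0.021]],
    [[0.014,-0.053,0],[0,0,-0.025]],
    [[0.016,-0.062,0],[0,0,-0.029]],
    [[0.018,-0.07,0],[0,0,-0.034]],
    [[0.02,-0.079,0],[0,0,-0.038]],
    [[0.022,-0.088,0],[0,0,-0.042]],
  ],
)

```text
time: 39.45
tcp_pos: [561.1, 173.8, 83.9]
ee_rot: [179.7, -0.1, 92.4]
ft_force: [8.8, 2.6, 8.1]
finger_gap: 0.6
grip_force: 4.9
```

Request:
servo_tool(
  steps=[
    [[0.002,-0.009,-0.005],[0,0,-0.004]],
    [[0.005,-0.018,-0.01],[0,0,-0.008]],
    [[0.007,-0.026,-0.015],[0,0,-0.013]],
    [[0.009,-0.035,-0.015],[0,0,-0.017]],
    [[0.012,-0.044,-0.015],[0,0,-0.021]],
    [[0.014,-0.053,-0.015],[0,0,-0.025]],
    [[0.016,-0.062,-0.015],[0,0,-0.029]],
    [[0.018,-0.07,-0.015],[0,0,-0.034]],
    [[0.02,-0.079,-0.015],[0,0,-0.038]],
    [[0.022,-0.088,-0.015],[0,0,-0.042]],
  ],
)

```text
time: 40.45
tcp_pos: [551.0, 175.3, 84.2]
ee_rot: [179.9, -0.1, 97.4]
ft_force: [-0.5, -0.2, -0.4]
finger_gap: 0.7
grip_force: 0.0
```

The force fell to zero, so the clamp has snapped past the crest. I'll back off, rise and look.

Request:
servo_tool(
  steps=[
    [[0,0.05,0],[0,0,0]],
    [[0,0.1,0],[0,0,0]],
    [[0,0.15,0],[0,0,0]],
    [[0,0.2,-0.1],[0,0,0]],
    [[0,0.2,-0.2],[0,0,0]],
    [[0,0.2,-0.3],[0,0,0]],
    [[0,0.2,-0.4],[0,0,0]],
    [[0,0.2,-0.5],[0,0,0]],
    [[0,0.2,-0.6],[0,0,0]],
    [[0,0.2,-0.7],[0,0,0]],
  ],
)

```text
time: 41.45
tcp_pos: [570.6, 177.1, 154.6]
ee_rot: [180.0, -0.0, 97.3]
ft_force: [0.2, -0.5, -0.6]
finger_gap: 0.3
grip_force: 0.0
```

```bash
python3 - <<'E'
from h import *
from plan import bw
s=env.get_state();print(s["time"],s["tcp_pos"],s["ft_force"])
crop("scene","b2",230,350,170,280,5)
for a in(1.6,1.7,1.8):
  for l in (1,8,15): print(a,l,"handle top",np.round((proj("scene",[*bw(100*np.cos(a),100*np.sin(a)),91+l])-[230,170])*5),"foot",np.round((proj("scene",[*bw(-100*np.cos(a),-100*np.sin(a)),33+l])-[230,170])*5), "lever base",np.round((proj("scene",[*bw(100*np.cos(a),100*np.sin(a)),51+l])-[230,170])*5))
print("coltop l=1", [(np.round((proj("scene",[*bw(0,0),90+l])-[230,170])*5)) for l in (1,8,15)])
E
```

```text
41.45 [570.60917803 177.14795721 154.5647778 ] [ 0.17418122 -0.47515416 -0.5501147 ]
1.6 1 handle top [ 86. 131.] foot [308. 341.] lever base [ 88. 192.]
1.6 8 handle top [ 86. 120.] foot [309. 330.] lever base [ 87. 181.]
1.6 15 handle top [ 86. 109.] foot [309. 318.] lever base [ 87. 171.]
1.7 1 handle top [ 73. 135.] foot [321. 335.] lever base [ 75. 196.]
1.7 8 handle top [ 73. 125.] foot [322. 324.] lever base [ 75. 186.]
1.7 15 handle top [ 73. 114.] foot [322. 312.] lever base [ 74. 175.]
1.8 1 handle top [ 61. 140.] foot [333. 328.] lever base [ 63. 202.]
1.8 8 handle top [ 61. 130.] foot [333. 317.] lever base [ 63. 191.]
1.8 15 handle top [ 61. 119.] foot [333. 306.] lever base [ 63. 180.]
coltop l=1 [array([192., 187.]), array([192., 176.]), array([192., 164.])]
```

View pics/b2.png

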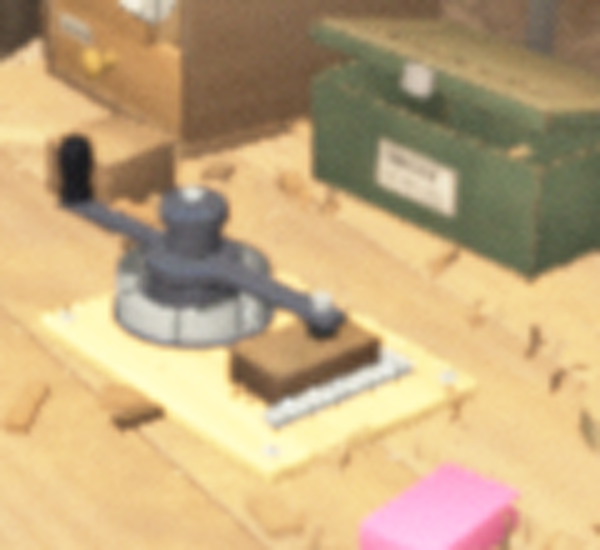

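The handle top at (75,138) matches an angle of about 1.7 rad at lift 1 mm. The foot rests on the block at about (323,330), and the block is still flush with the strips.

```bash
python3 -c "
from rig import job_done
print(job_done())"
```

```text
the job is handed in; nothing more can be done
None
```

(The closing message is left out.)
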